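# Hang the bench humidity sensor and hold the pair button with the pin

## Task

Put the wireless humidity sensor back in service on the guitar bench: lift it out of its charging dock and hang it by its hook on the steel rail, on the yellow tape mark, and let go of it. Then take the blue-handled pin from the wooden tool block, reach it through the blue-ringed hole of the receiver and press the recessed pair button fully down, and finish while still holding it down with the pin in the gripper. Do not press the reset button in the red-ringed hole, and do not knock over or shift the other things on the bench.

Things in the scene. Friction and masses are not known exactly. Their poses are not given: they have to be found in the camera images.
- sensor: White wireless humidity sensor with a rigid flat hook on top, 186 mm tall, 0.13 kg, loose, standing upright in the dock. Origin: centre of the underside, z up. Case 32 (x) x 56 (y) x 70 mm, a shoulder to z = 78, then the hook (plate 14 mm thick along y, in the x-z plane) and a blue grip tab at the top. The hook's mouth opens to +x, which starts roughly away from the robot.
- sensor_tab (a point): Middle of the sensor's blue grip tab: 26 (x) x 14 (y) mm, from z = 154 to 186 of the sensor; this point is at z = 174, i.e. 24 mm above hook_crown. Gripped from above along the sensor's y with the TCP here, the fingertips stay about 5 mm above the rail when hung.
- hook_crown (a point): Inner top of the sensor's hook (sensor x = y = 0, z = 150 mm); rests on the rail's top when hung. Crown: half round, inner radius 15 mm, centre z = 135. Its leg is at x = -23 to -15 mm down to the case; the free lip at x = +15 to +23 mm ends at z = 119. The 16 mm rail passes in sideways from +x through the 41 mm mouth between lip end (z = 119) and shoulder (z = 78), then the hook is lowered.
- dock: Black charging dock fixed to the bench, base 85 x 105 x 10 mm; origin at the centre of its underside. The sensor stands on its 10 mm floor in a pocket whose rim is 32 mm above the bench, with about 3 mm play; lift it straight up to take it out.
- rail: Bright steel tube, 16 mm diameter, 400 mm long, along the body's y, axis 200 mm above the bench, on two fixed 20 mm posts at y = -190 and +190 mm (flanges 64 mm wide). Origin on the bench below the tube's middle. Two orange spring clamps stay clipped on at y = -150 and +150 mm (22 mm wide along the rail, reaching 30 mm above and 105 mm below the tube's axis).
- mark: Yellow tape band, 30 mm wide, round the rail: the place for the sensor's hook. Origin on the tube's axis at the middle of the band (200 mm above the bench); y along the rail, z up. Nothing else hangs within 75 mm of it.
- receiver: Grey receiver box of the humidity monitor, screwed to the bench: 96 (x) x 144 (y) x 46 mm high, a screw ear at each end (to y = +-89 mm). Origin at the centre of its underside. Level top with a display; a black stub antenna at x = +33, y = -55 mm stands 53 mm above the top. Two guarded holes at x = -20 mm: blue-ringed (pair) at y = +32, red-ringed (reset) at y = -32 mm.
- pair_hole (a point): Centre of the mouth of the blue-ringed round hole, 12 mm diameter, in the receiver's top face 46 mm above the bench (z up, axes as the receiver). The blue pair button lies in it, its top 14 mm below the face; the hole is vertical.
- pair_button (a joint): Travel of the pair button in m: 0 at rest, 0.005 fully down. Spring: starts to move at about 1.4 N, fully down at 4.5 N, then a hard stop; springs back when let go.
- reset_hole (a point): Centre of the mouth of the red-ringed round hole (12 mm diameter), with the red reset button 14 mm below the face. Not to be pressed.
- reset_button (a joint): Travel of the reset button in m: 0 at rest, 0.005 fully down; same spring as the pair button.
- block: Dark walnut tool block fixed to the bench, 150 (x) x 52 (y) x 60 mm high; origin at the centre of its underside. Three upright 10 mm through holes at x = -45, 0 and +45 mm hold the pin, the bradawl and the needle file, in any order.
- pin: Pairing pin, 134 mm long, 0.04 kg: white nylon rod 6 mm diameter from the tip (z = 0) to z = 55 mm, then a straight round blue handle 19 mm diameter to z = 131 and a small white cap. Origin at the tip, z up along the handle. Stands upright in the block, tip down, the handle's lower end resting on the block's top, so the tip is 5 mm above the bench.
- pin_tip (a point): The tip of the pin's rod (pin's origin).
- pin_grip (a point): Point on the axis of the blue handle, 98 mm above the tip, where it is well gripped from above.
- awl: Bradawl with a turned reddish wooden handle (25 mm diameter, 57 mm above the block), standing in the block; leave it alone. Origin 55 mm below the block's top.
- file: Needle file with a yellow handle (21 mm diameter, 66 mm above the block), standing in the block; leave it alone. Origin 55 mm below the block's top.
- cup: White paper cup with lid, 84 mm diameter, 113 mm tall; origin at the centre of its underside. Leave alone.
- glue: White glue bottle with yellow cap, 48 mm diameter, 130 mm tall; origin at the centre of its underside. Leave alone.
- bridge: Rosewood guitar bridge, 150 x 30 x 14 mm, lying flat on the bench; origin at the centre of its underside. Leave alone.
- clamp: Dark steel C-clamp lying flat, about 160 x 110 x 22 mm; origin near its middle on the bench. Leave alone.
- offcut: Wooden offcut, 90 x 45 x 28 mm, lying on the bench; origin at the centre of its underside. Leave alone.
Mind the look-alikes: they are no part of the job. What is shaped like the sensor but purple is not meant. Of the things that look like the pin, the smaller one is meant.

How it is judged:
By the outcome, as a careful person would: the job done as asked, in the order asked, and still so for the second after the job is handed in, while the arm keeps its last pose, push and grip.
It also fails if it takes over 64 s, if anything falls off the work surface, if the arm or the gripper's body presses on something with over 40 N, if the wrist force passes 120 N, or if a joint passes its speed limit or range.

## Robot

A 7-joint arm with a two-finger parallel gripper is mounted at the origin on the work surface. World frame = base frame: x ahead of the robot, y to its left, z up, the work surface at z = 0. Lengths are in m, angles in rad, forces in N, time in s.
With the tool pointing down it reaches from about 0.4 to 0.85 m from the base axis. Payload 4.5 kg.
Tool frame: the origin (TCP) lies between the finger pads, 19 mm behind the fingertips; this is the grasp point; z points along the fingers, y is the line along which they close (so a half turn about z gives the same grasp; the last joint's range is limited). The gripper opens to 85 mm and grips with 20 to 120 N. Pads are 22 mm wide; open, the fingers measure 114 mm over their backs; the gripper's body (76 mm by 85 mm) begins 54 mm behind the grasp point. The pads swing forward as they close: fully open they stand 13 mm farther back than shut.
Start: joints at [-1.2, 0.689, -0.195, 1.565, 0.157, 0.902, -0.215], TCP at [0.207, 0.59, 0.25] pointing down, gripper open.
Joint ranges: [-3.01, 3.01], [-0.46, 2.08], [-1.47, 1.51], [0.13, 2.56], [-1, 4.14], [0.04, 2.09], [-2.66, 2.66]. Speed limits (rad/s): [2.57, 2.57, 3.14, 3.14, 3.14, 3.14, 3.14].

## Interface

Orientations are given as a 3x3 rotation matrix whose columns are the frame's x, y, z axes.
In Python, from bench import bot gives the robot as it stands.
- The arm moves only by the tool servo_tool, never from a script. Its argument "commands" is a list of rows, each a list of 3 entries, a list of its own where there are three numbers: the shift along the tool's x, y, z normalised to -1 to 1, where 1 is 25 mm, then the turn about the tool's z normalised to -1 to 1, where 1 is 0.08 rad, then the opening, from -1 (shut) to 1 (fully open). A call has 1 to 20 rows; each row shifts and turns the commanded pose from where the row before left it, along the tool's axes as they then stand; what a row does not reach is not made up. A row lasts 1/12 s, in which the tool goes at most 41.7 mm and 7.16 degrees, less where a joint would pass 70% of its speed; a pose out of reach is approached as far as the arm can. A call with a number of a shift or a turn outside -1 to 1 is refused whole. A call with a gripper value outside its range is refused whole. The fingers move at their own pace and stop on an object; the grip force is fixed at half the most. Time passes only in rows, so rows that do not move let the fingers close. It gives the time, the measured TCP pose, the force, the opening and the grip force at its end, in the units of the state.
- bot.sense(): the state, without advancing time (a new reading comes with each control period).
- bot.grab_frame(name): name is "side" or "top"; returns the picture (384x512x3 uint8, blue, green, red); there is no depth.
- bot.get_calibration(name): a dict with "fx", "fy", "cx", "cy" (pixels), "k1" (the pictures are not rectified: a ray, as slopes to the right and down, at radius r is drawn at 1 + k1 r^2 times it, then the intrinsics apply), "camera_from_world" (4x4, takes a point from world to camera coordinates). Camera axes: x right, y up, looking along -z (the intrinsics and any distortion apply to the point x, -y, -z); pixel columns grow to the right and rows downward; lengths in m; the calibration is good to about 2 mm. A picture is of the moment at which its call begins. get_calibration takes no time and is no camera call.
- bot.sign_off(): hands the job in; it is judged then, once.
The state is a dict: "time": time; "joint_positions": joint angles; "qvel": joint speeds; "joint_efforts": joint torques, N m; "tool_pos": TCP position; "orientation": TCP orientation; "contact_force": force on the tool from outside, world axes, zero at the start; "torque": the same for the moment, N m; "finger_gap": finger opening in m; "grip_force": force on a finger pad.
Only numpy, scipy, OpenCV 4.12 (cv2) and the standard library are available. Lean on these libraries where they do the work, as an engineer would, in place of code of your own. Each camera call takes 0.05 s, during which the arm holds its last target. There are 200 camera calls.

## Working session

There is one attempt and no reset: what is moved stays moved. The work goes in short steps, Python scripts to look and compute and a tool call to move; the robot and the scene stay as the last step left them, time stands still between calls to the robot, and variables do not carry over. Pictures are saved under pics/ and viewed, at most 10 in all, crops included, and the job is handed in when it is done.

Besides the shell and the picture viewer there is one more tool, called after "Call:" as name(argument=value, ...) on one line, values as JSON. servo_tool: Moves the arm, as the interface text tells. Its arguments: {"type":"object","properties":{"commands":{"type":"array","items":{"type":"array"}}},"required":["commands"]}

```bash
mkdir -p pics; cat > h.py <<'E'
import numpy as np, cv2
from scipy.optimize import least_squares
from bench import bot
def proj(n,P):
    c=bot.get_calibration(n);T=np.array(c["camera_from_world"]);p=T[:3,:3]@np.array(P,float)+T[:3,3]
    s=np.array([p[0],-p[1]])/-p[2];s=s*(1+c["k1"]*(s@s));return np.array([c["fx"]*s[0]+c["cx"],c["fy"]*s[1]+c["cy"]])
def at_z(n,uv,z,x0=(.6,0)):
    r=least_squares(lambda q:proj(n,[q[0],q[1],z])-uv,x0);return np.r_[r.x,z]
def tri(d,x0=(.6,0,.1)):
    f=lambda q:np.concatenate([proj(n,q)-np.array(uv) for n,uv in d])
    r=least_squares(f,x0);return r.x,np.abs(r.fun).max()
E
python3 - <<'E'
from h import *
for n in("side","top"):
    cv2.imwrite(f"pics/{n}0.png",bot.grab_frame(n)); c=bot.get_calibration(n); T=np.array(c["camera_from_world"]); print(n,c["fx"],c["k1"],(-T[:3,:3].T@T[:3,3]).round(3),T[:3,:3].round(2).tolist())
    for P in([.5,0,0],[.5,.3,0],[.8,0,0]):print(proj(n,P).round())
s=bot.sense();print(s["tool_pos"],np.round(s["orientation"],3).tolist(),s["finger_gap"],s["time"])
E
```

```text
side 380.1396002382919 -0.01706229808150426 [ 0.074 -0.57   0.791] [[0.75, -0.66, -0.0], [0.46, 0.52, 0.72], [-0.47, -0.55, 0.69]]
[239. 225.]
[180. 172.]
[312. 178.]
top 367.46245759488625 -0.011351983095478151 [ 0.452 -0.063  0.979] [[-0.02, -1.0, -0.03], [0.99, -0.03, 0.13], [-0.13, -0.03, 0.99]]
[247. 223.]
[135. 226.]
[244. 114.]
[0.20638918 0.5893605  0.24925758] [[-0.944, 0.33, -0.0], [0.33, 0.944, -0.002], [-0.0, -0.002, -1.0]] 0.0855678184446839 0.1
```

View pics/side0.png

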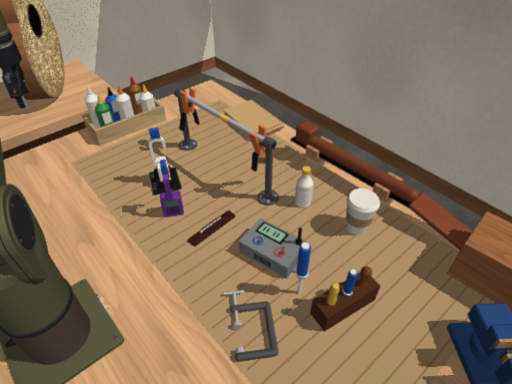

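View pics/top0.png

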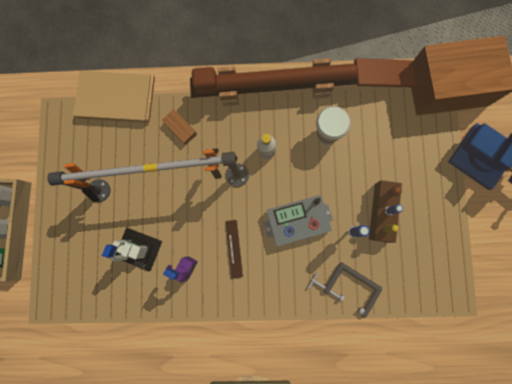

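The side view shows the white sensor's tab at (155,133) with a purple look-alike in front at (170,190). The tape is at (230,119) and the receiver at (270,248). In the block, the yellow file is at (333,295), the blue pin at (350,280) and the red awl at (366,272). A larger blue pin stands free at (303,260). In the top view, the tab is at (109,251), the tape at (150,168), the receiver at (298,222), the block pin at (394,210) and the big pin at (360,231).

```bash
python3 - <<'E'
from h import *
S=cv2.imread("pics/side0.png");T=cv2.imread("pics/top0.png")
# origin x,y size w,h scale
def crop(I,x,y,w,h,s):
    o=cv2.resize(I[y:y+h,x:x+w],None,fx=s,fy=s,interpolation=cv2.INTER_CUBIC)
    for i in range(0,w,10):
        cv2.line(o,(i*s,0),(i*s,4 if i%50 else 10),(0,0,255),1)
        if (x+i)%20==0: cv2.putText(o,str(x+i),(i*s,18),0,.35,(0,255,255),1)
    for j in range(0,h,10):
        cv2.line(o,(0,j*s),(4,j*s),(0,0,255),1)
        if (y+j)%20==0: cv2.putText(o,str(y+j),(6,j*s+4),0,.35,(0,255,255),1)
    return o
a=np.vstack([np.hstack([crop(S,130,110,80,60,5),crop(T,80,220,80,60,5)]),np.hstack([crop(S,310,250,80,60,5),crop(T,350,180,80,60,5)])])
b=np.vstack([np.hstack([crop(S,230,210,80,60,5),crop(T,260,190,80,60,5)]),np.hstack([crop(S,200,90,80,60,5),crop(T,120,140,80,60,5)])])
cv2.imwrite("pics/a.png",a);cv2.imwrite("pics/b.png",b)
E
```

```text
(no output)
```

View pics/a.png

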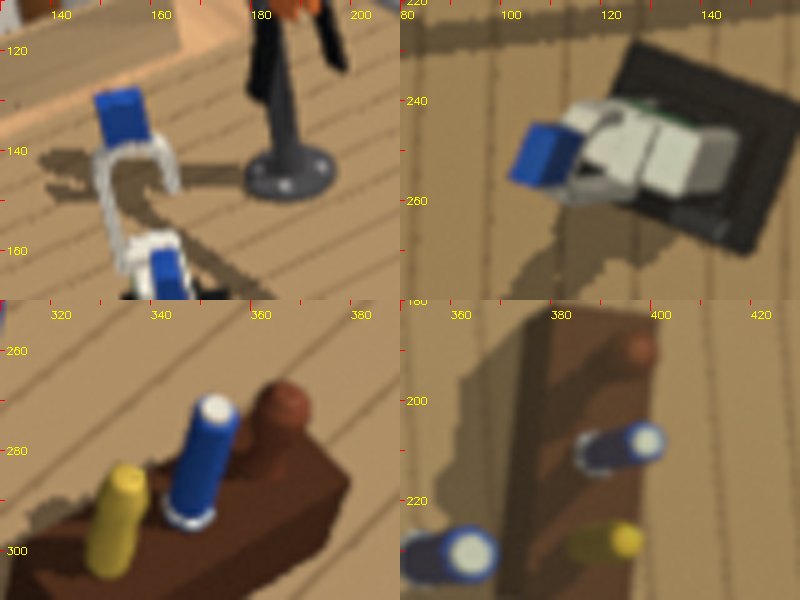

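View pics/b.png

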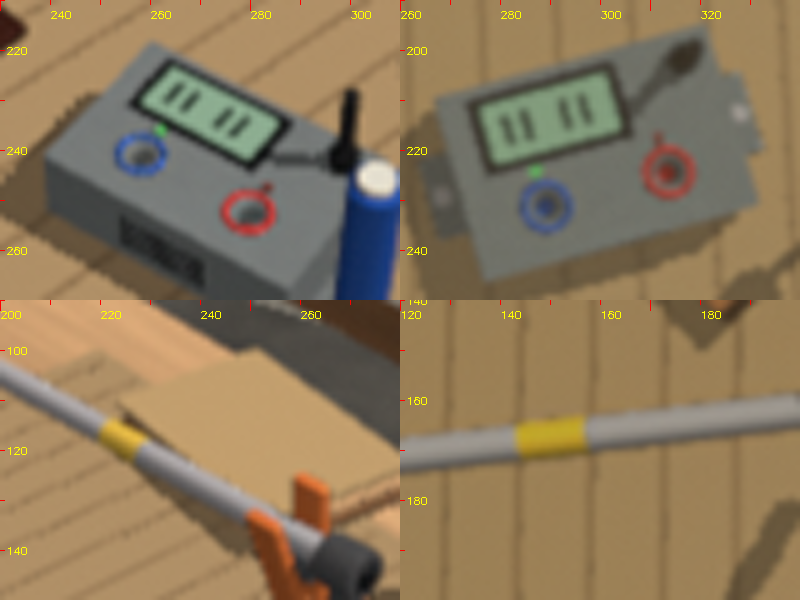

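Candidates for the sensor: the white one with its blue tab at (154,133) in the side view, and the purple one at (170,190); I choose the white one. Candidates for the pin: the small blue one in the block at (353,272), and the larger free-standing one at (303,260); I choose the one in the block. The close crop confirms both choices: a white case and hook with a blue tab in the black dock, and a pin with a white cap between the yellow file and the red awl.

```bash
python3 - <<'E'
from h import *
def show(k,s,t,x0=(.6,0,.1)):
    p,e=tri([("side",s),("top",t)],x0);print(k,p.round(4),"err",e.round(2));return p
show("tape",(224.4,117.2),(149.8,167.0))
show("pincap",(352.8,271.4),(399,207.8))
show("pincollar",(347.2,293.6),(388.8,211.6))
show("pair",(257.6,240.6),(288.7,230.8))
show("reset",(279.2,252),(313.4,224))
a=at_z("top",(120,170.6),.2);b=at_z("top",(199.6,161),.2);d=a-b;print("rail dir",a.round(3),b.round(3),np.arctan2(-d[0],d[1]))
a=at_z("side",(200,91+.2+1.8+10.2-10),.2);print("side rail",a.round(3))
c=[at_z("top",q,.01) for q in[(126.8,227.4),(160.3,241),(149.7,271)]]
print("dock",np.round(c,3).tolist(),[np.linalg.norm(c[i]-c[i+1]).round(3) for i in(0,1)])
d=c[0]-c[1];e=c[1]-c[2];print("dock yaw",np.arctan2(-d[0],d[1]),np.arctan2(e[1],e[0]),"centre",((c[0]+c[2])/2).round(4))
yaw=np.arctan2(-d[0],d[1])
R={}
for n,(x,y,w,h) in{"side":(140,120,30,24),"top":(95,238,26,26)}.items():
    I=cv2.imread(f"pics/{n}0.png")[y:y+h,x:x+w].astype(int)
    m=(I[...,0]-I[...,2]>50).astype(np.uint8);M=cv2.moments(m,True);R[n]=np.array([x+M["m10"]/M["m00"],y+M["m01"]/M["m00"]]);print(n,R[n].round(2),M["m00"])
def hull(n,p,yaw):
    c,s=np.cos(yaw),np.sin(yaw);P=[]
    for i in(-13,13):
        for j in(-7,7):
            for k in(-20,12):P.append(proj(n,[p[0]+(c*i-s*j)/1e3,p[1]+(s*i+c*j)/1e3,p[2]+k/1e3]))
    M=cv2.moments(cv2.convexHull(np.float32(P)));return np.array([M["m10"],M["m01"]])/M["m00"],M["m00"]
for yw in(yaw,):
    r=least_squares(lambda p:np.concatenate([hull(n,p,yw)[0]-R[n] for n in R]),[.35,.3,.18],diff_step=1e-3)
    print("tab",r.x.round(4),np.abs(r.fun).max().round(2),[hull(n,r.x,yw)[1] for n in R])
E
```

```text
tape [0.6156 0.1939 0.207 ] err 0.28
pincap [ 0.5183 -0.3553  0.1412] err 0.05
pincollar [ 0.5164 -0.3576  0.0622] err 0.25
pair [ 0.4751 -0.1087  0.0494] err 0.1
reset [ 0.4904 -0.171   0.0506] err 0.09
rail dir [0.611 0.262 0.2  ] [0.627 0.087 0.2  ] 0.09033162678613545
side rail [0.649 0.365 0.2  ]
dock [[0.496, 0.319, 0.01], [0.458, 0.228, 0.01], [0.381, 0.255, 0.01]] [np.float64(0.098), np.float64(0.082)]
dock yaw -0.3976781566626118 -0.33887202564652175 centre [0.4383 0.2871 0.01  ]
side [154.03 132.86] 88.0
top [107.   250.55] 77.0
tab [0.4394 0.2925 0.1869] 0.18 [119.90313064516522, 165.61301261815242]
```

```bash
python3 - <<'E'
from h import *
for k,t,s,z in[("tape",(149.8,167.0),(224.4,117.2),.2),("pincap",(399,207.8),(352.8,271.4),.139),("collar",(388.8,211.6),(347.2,293.6),.06),("pair",(288.7,230.8),(257.6,240.6),.046),("reset",(313.4,224),(279.2,252),.046)]:
    print(k,at_z("top",t,z).round(4),at_z("side",s,z).round(4))
R={}
for n,(x,y,w,h) in{"side":(143,122,22,22),"top":(98,240,20,22)}.items():
    I=cv2.imread(f"pics/{n}0.png")[y:y+h,x:x+w].astype(float)
    m=(I[...,0]>1.35*I[...,2]+8).astype(np.uint8);M=cv2.moments(m,True);A=M["m00"]
    R[n]=(np.array([x+M["m10"]/A,y+M["m01"]/A]),A);print(n,R[n])
    print("\n".join("".join(".#"[v] for v in r) for r in m))
def hull(n,p,yaw):
    c,s=np.cos(yaw),np.sin(yaw);P=[]
    for i in(-13,13):
        for j in(-7,7):
            for k in(-20,12):P.append(proj(n,[p[0]+(c*i-s*j)/1e3,p[1]+(s*i+c*j)/1e3,p[2]+k/1e3]))
    M=cv2.moments(cv2.convexHull(np.float32(P)));return np.array([M["m10"],M["m01"]])/M["m00"],M["m00"]
for yw in(-.3,-.4):
    r=least_squares(lambda p:np.concatenate([hull(n,p,yw)[0]-R[n][0] for n in R]),[.44,.29,.18],diff_step=1e-3)
    print("tab",yw,r.x.round(4),np.abs(r.fun).max().round(2),[hull(n,r.x,yw)[1] for n in R])
E
```

```text
tape [0.6174 0.196  0.2   ] [0.6215 0.2036 0.2   ]
pincap [ 0.5185 -0.3561  0.139 ] [ 0.5197 -0.3545  0.139 ]
collar [ 0.516  -0.3579  0.06  ] [ 0.5183 -0.3573  0.06  ]
pair [ 0.4753 -0.109   0.046 ] [ 0.4767 -0.1064  0.046 ]
reset [ 0.4908 -0.1717  0.046 ] [ 0.4928 -0.1685  0.046 ]
side (array([153.94680851, 132.95744681]), 94.0)
......................
......................
......................
......................
......................
......................
.........######.......
......#########.......
......#########.......
......##########......
.......#########......
.......#########......
.......#########......
.......##########.....
........#########.....
........#########.....
........####..........
.........#............
......................
......................
......................
......................
top (array([108.64227642, 250.6504065 ]), 123.0)
....................
....................
....................
....................
....................
........######......
........#########...
.......###########..
.......###########..
......############..
......###########...
......###########...
.....###########....
.....###########....
....###########.....
....###########.....
......########......
....................
....................
....................
....................
....................
tab -0.3 [0.4385 0.2883 0.189 ] 0.26 [124.72128511220217, 164.926553798432]
tab -0.4 [0.4385 0.2883 0.1891] 0.25 [120.81027908623219, 165.86424877174431]
```

Call:
servo_tool(commands=[[[-0.795,-0.519,0],0,1],[[-0.795,-0.519,0],0,1],[[-0.795,-0.519,0],0,1],[[-0.795,-0.519,0],0,1],[[-0.795,-0.519,0],0,1],[[-0.795,-0.519,0],0,1],[[-0.795,-0.519,0],0,1],[[-0.795,-0.519,0],0,1],[[-0.795,-0.519,0],0,1],[[-0.795,-0.519,0],0,1],[[-0.795,-0.519,0],0,1],[[-0.795,-0.519,0],0,1],[[-0.795,-0.519,0],0,1],[[-0.795,-0.519,0],0,1],[[-0.795,-0.519,0],0,1],[[-0.795,-0.519,0],0,1],[[0,0,0],0.4,1],[[0,0,0],0,1]])

```text
time: 1.6
tool_pos: [0.4388, 0.2873, 0.2497]
orientation: [[-0.931, 0.365, -0.0], [0.365, 0.931, -0.001], [-0.0, -0.001, -1.0]]
contact_force: [-0.3, 0.2, -0.3]
finger_gap: 0.0855
grip_force: 0.0
```

```bash
cat >> h.py <<'E'
def go(P,yaw=None):
    "shift in units of 25 mm along tool axes, turn in units of .08 rad"
    s=bot.sense();R=np.array(s["orientation"]);p=np.array(s["tool_pos"])
    cy=np.arctan2(-R[0,1],R[1,1]);o="" if yaw is None else -(yaw-cy)/.08
    print("t",round(s["time"],2),"tcp",p.round(4),"yaw",cy.round(3),"shift",(R.T@(np.array(P)-p)/.025).round(2),"turn",o,"F",np.round(s["contact_force"],1),"gap",round(s["finger_gap"],4),round(s["grip_force"],1))
E
python3 -c "
from h import *
go([.438,.288,.184],-.37)
print(bot.sense()['orientation'])
I=bot.grab_frame('side');cv2.imwrite('pics/s1.png',cv2.resize(I[80:190,100:220],None,fx=5,fy=5,interpolation=2))"
```

```text
t 1.6 tcp [0.4388 0.2873 0.2497] yaw -0.374 shift [0.04 0.02 2.63] turn -0.04415607344498834 F [-0.3  0.2 -0.3] gap 0.0855 0.0
[[-9.31044155e-01  3.64906426e-01 -2.84899272e-04]
 [ 3.64906529e-01  9.31043681e-01 -9.42784771e-04]
 [-7.87745542e-05 -9.81735855e-04 -9.99999515e-01]]
```

View pics/s1.png

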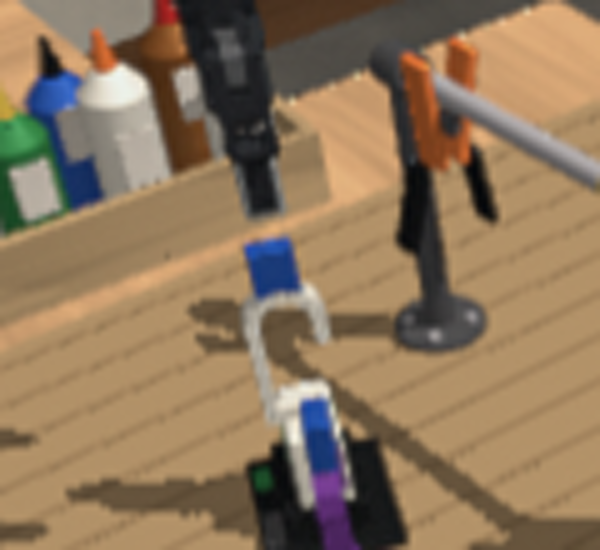

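The fingers are straight above the tab (tab at crop (272,265), fingers at (258,180)) and lined up with it. Next I descend and close.

Call:
servo_tool(commands=[[[0,0,0.65],0,1],[[0,0,0.65],0,1],[[0,0,0.65],0,1],[[0,0,0.65],0,1],[[0,0,0],0,1],[[0,0,0],0,-1],[[0,0,0],0,-1],[[0,0,0],0,-1],[[0,0,0],0,-1],[[0,0,0],0,-1],[[0,0,0],0,-1],[[0,0,0],0,-1],[[0,0,0],0,-1],[[0,0,0],0,-1],[[0,0,0],0,-1]])

```text
time: 2.9
tool_pos: [0.4386, 0.2894, 0.1856]
orientation: [[-0.933, 0.361, 0.001], [0.361, 0.933, 0.001], [-0.001, 0.002, -1.0]]
contact_force: [0.2, 0.4, 6.4]
finger_gap: 0.0126
grip_force: 59.5
```

Call:
servo_tool(commands=[[[0,0,-0.3],0,-1],[[0,0,-0.5],0,-1],[[0,0,-0.6],0,-1],[[0,0,-0.6],0,-1],[[0,0,-0.6],0,-1],[[0,0,-0.6],0,-1],[[0,0,-0.48],0,-1],[[0,0,0],-0.55,-1],[[0,0,0],-0.6,-1],[[0,0,0],-0.6,-1],[[0,0,0],-0.6,-1],[[0,0,0],-0.6,-1],[[0,0,0],-0.6,-1],[[0,0,0],-0.6,-1],[[0,0,0],-0.6,-1],[[0,0,0],-0.6,-1],[[0,0,0],-0.4,-1],[[0,0,0],0,-1]])

```text
time: 4.4
tool_pos: [0.4376, 0.2882, 0.2768]
orientation: [[-0.996, -0.092, -0.001], [-0.092, 0.996, -0.001], [0.001, -0.001, -1.0]]
contact_force: [0.1, -0.3, -1.4]
finger_gap: 0.0131
grip_force: 58.5
```

```bash
python3 -c "
from h import *
go([.557,.1905,.277],.09)"
```

```text
t 4.4 tcp [0.4376 0.2882 0.2768] yaw 0.092 shift [-4.4  -4.33 -0.01] turn 0.022555003289233613 F [ 0.1 -0.3 -1.4] gap 0.0131 58.5
```

Call:
servo_tool(commands=[[[-0.44,-0.43,0],0,-1],[[-0.44,-0.43,0],0,-1],[[-0.44,-0.43,0],0,-1],[[-0.44,-0.43,0],0,-1],[[-0.44,-0.43,0],0,-1],[[-0.44,-0.43,0],0,-1],[[-0.44,-0.43,0],0,-1],[[-0.44,-0.43,0],0,-1],[[-0.44,-0.43,0],0,-1],[[-0.44,-0.43,0],0,-1],[[0,0,0],0,-1],[[0,0,0],0,-1]])

```text
time: 5.4
tool_pos: [0.5573, 0.191, 0.2766]
orientation: [[-0.996, -0.088, -0.001], [-0.088, 0.996, -0.001], [0.001, -0.0, -1.0]]
contact_force: [0.3, -0.1, -1.0]
finger_gap: 0.0134
grip_force: 58.6
```

```bash
python3 -c "
from h import *
go([.617,.196,.277],.09)
S=bot.grab_frame('side');T=bot.grab_frame('top')
c=lambda I,x,y:cv2.resize(I[y:y+100,x:x+80],None,fx=5,fy=5,interpolation=2)
cv2.imwrite('pics/s2.png',np.hstack([c(S,170,70),c(T,100,130)]))"
```

```text
t 5.4 tcp [0.5573 0.191  0.2766] yaw 0.089 shift [-2.4  -0.01 -0.02] turn -0.0175601509914974 F [ 0.3 -0.1 -1. ] gap 0.0134 58.6
```

View pics/s2.png

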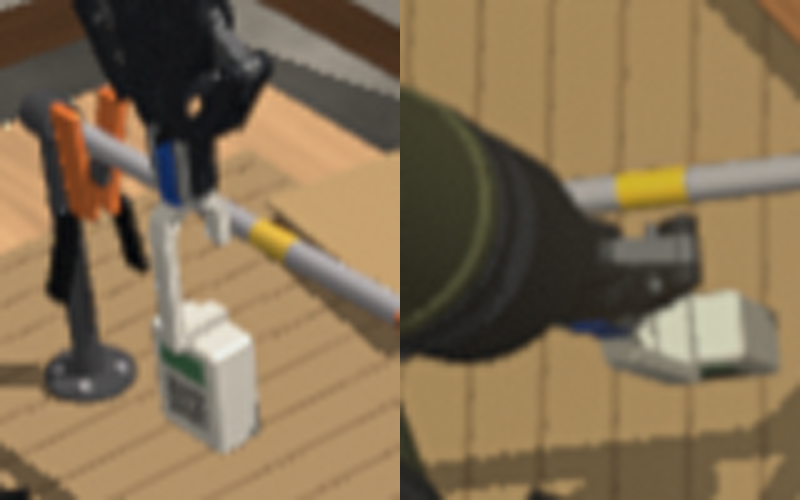

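The sensor hangs upright in the grip, with the lip end at crop (217,240). The tape is ahead of it at side crop (272,238) and top crop (652,187). I check where it really sits against the model before inserting.

```bash
python3 -c "
from h import *
y=.089;R=np.array([[np.cos(y),-np.sin(y),0],[np.sin(y),np.cos(y),0],[0,0,1]])
o=np.array([.5573,.191,.101]);W=lambda *q:o+R@np.array(q)/1e3
for k,q in dict(lip_bot_near=(19,-7,119),case_nearbot=(-16,-28,0),case_rightbot=(16,-28,0),case_leftbot=(-16,28,0),case_top_near=(-16,-28,70)).items():print(k,(proj('side',W(*q))),((proj('side',W(*q))-[170,70])*5+2).round(),'top',((proj('top',W(*q))-[100,130])*5+2).round())
for P in ([.617,.196,.2],[.6156,.1939,.2],[.617,.196,.2025]):print(((proj('side',P)-[170,70])*5+2).round(),((proj('top',P)-[100,130])*5+2).round())
"
```

```text
lip_bot_near [215.03150562 119.37461823] [227. 249.] top [258. 271.]
case_nearbot [214.04458984 162.29656779] [222. 463.] top [386. 375.]
case_rightbot [222.23483967 157.33382815] [263. 439.] top [380. 310.]
case_leftbot [201.50185976 154.12386936] [160. 423.] top [271. 388.]
case_top_near [211.99361145 142.48364167] [212. 364.] top [346. 360.]
[276. 246.] [251. 188.]
[276. 249.] [256. 191.]
[276. 242.] [249. 187.]
```

Call:
servo_tool(commands=[[[-0.3,-0.11,0],0,-1],[[-0.35,0,0],0,-1],[[-0.35,0,0],0,-1],[[-0.35,0,0],0,-1],[[-0.35,0,0],0,-1],[[-0.35,0,0],0,-1],[[-0.3,0,0],0,-1],[[0,0,0],0,-1],[[0,0,0.3],0,-1],[[0,0,0.3],0,-1],[[0,0,0.3],0,-1],[[0,0,0.3],0,-1],[[0,0,0.2],0,-1],[[0,0,0],0,-1],[[0,0,0],0,-1]])

```text
time: 6.75
tool_pos: [0.6159, 0.1944, 0.2415]
orientation: [[-0.996, -0.091, -0.001], [-0.091, 0.996, -0.0], [0.001, -0.0, -1.0]]
contact_force: [0.0, 0.8, -0.9]
finger_gap: 0.0123
grip_force: 58.5
```

```bash
python3 -c "
from h import *
go([.616,.1935,.2336],.09)
S=bot.grab_frame('side');T=bot.grab_frame('top')
c=lambda I,x,y:cv2.resize(I[y:y+100,x:x+80],None,fx=5,fy=5,interpolation=2)
cv2.imwrite('pics/s3.png',np.hstack([c(S,180,70),c(T,110,110)]))"
```

```text
t 6.75 tcp [0.6159 0.1944 0.2415] yaw 0.091 shift [-0.   -0.03  0.32] turn 0.016245065055071374 F [ 0.   0.8 -0.9] gap 0.0123 58.5
```

View pics/s3.png

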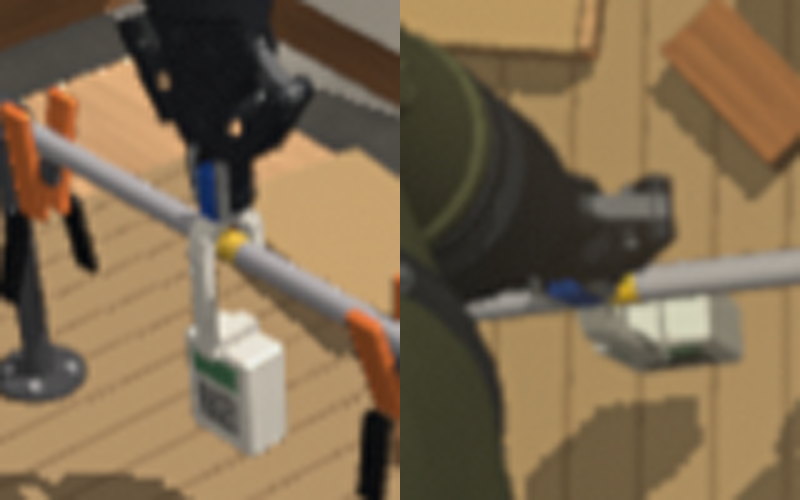

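```bash
python3 -c "
from h import *
y=.091;R=np.array([[np.cos(y),-np.sin(y),0],[np.sin(y),np.cos(y),0],[0,0,1]])
o=np.array([.6159,.1944,.066]);W=lambda *q:o+R@np.array(q)/1e3
f=lambda P:(((proj('side',P)-[180,70])*5+2).round(),((proj('top',P)-[110,110])*5+402*np.array([1,0])+[0,2]).round())
for k,q in dict(railpt=(0,0,134),rail_m7=(0,-7,134),case_nearbot=(-16,-28,0),case_rightbot=(16,-28,0),case_leftbot=(-16,28,0),case_top_near=(-16,-28,70),case_top_right=(16,-28,70),legnear=(-23,-7,100),legfar=(-23,7,100)).items():print(k,*f(W(*q)))
"
```

```text
railpt [226. 248.] [605. 290.]
rail_m7 [234. 253.] [620. 288.]
case_nearbot [252. 466.] [747. 366.]
case_rightbot [290. 442.] [742. 305.]
case_leftbot [190. 427.] [638. 380.]
case_top_near [245. 372.] [710. 343.]
case_top_right [285. 348.] [705. 277.]
legnear [209. 319.] [648. 353.]
legfar [192. 310.] [617. 356.]
```

The rail is inside the hook and the sensor is on the tape: tape centre at side crop (222,239), sensor centreline about (224,236). Next I lower it onto the rail.

Call:
servo_tool(commands=[[[0,0,0.12],0,-1],[[0,0,0.12],0,-1],[[0,0,0.08],0,-1],[[0,0,0.04],0,-1],[[0,0,0],0,-1]])

```text
time: 7.27
tool_pos: [0.6161, 0.1944, 0.2334]
orientation: [[-0.996, -0.091, 0.0], [-0.091, 0.996, -0.0], [-0.0, -0.0, -1.0]]
contact_force: [-0.9, -1.2, 2.2]
finger_gap: 0.0131
grip_force: 59.2
```

Call:
servo_tool(commands=[[[0,0,0],0,-0.6],[[0,0,0],0,-0.5],[[0,0,0],0,-0.4],[[0,0,0],0,-0.2],[[0,0,0],0,0],[[0,0,0],0,0],[[0,0,0],0,0],[[0,0,-0.4],0,0],[[0,0,-0.6],0,0],[[0,0,-0.8],0,0],[[0,0,-0.8],0,0],[[0,0,0],0,0]])

```text
time: 8.27
tool_pos: [0.6183, 0.1958, 0.3032]
orientation: [[-0.996, -0.091, 0.008], [-0.091, 0.996, 0.004], [-0.008, 0.003, -1.0]]
contact_force: [-0.4, 0.9, 1.1]
finger_gap: 0.0429
grip_force: 0.0
```

```bash
python3 -c "
from h import *
# pin grip target above: pin xy from top/side
go([.5175,-.3565,.25],None)
s=bot.sense();print(s['joint_positions'])
print(at_z('top',(289,222),.046)) 
S=bot.grab_frame('side');T=bot.grab_frame('top')
c=lambda I,x,y:cv2.resize(I[y:y+100,x:x+80],None,fx=5,fy=5,interpolation=2)
cv2.imwrite('pics/s4.png',np.hstack([c(S,180,70),c(T,110,110)]))"
```

```text
t 8.27 tcp [0.6183 0.1958 0.3032] yaw 0.091 shift [  6.04 -21.64   2.01] turn  F [-0.4  0.9  1.1] gap 0.0429 0.0
[-0.179745    0.68088743 -0.37677972  1.42399497  0.2663883   1.07797601
  1.05741304]
[ 0.49745013 -0.11050769  0.046     ]
```

View pics/s4.png

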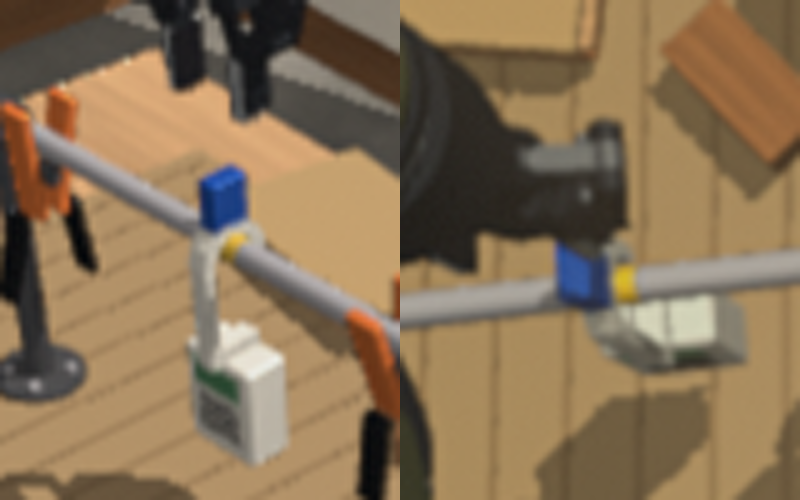

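The sensor now hangs freely on the yellow mark, with the tab at side crop (223,197) and tape visible beside the hook. Next is the pin.

```bash
python3 -c "
from h import *
f=at_z('top',(394.8,227.8),.124);a=at_z('top',(397.8,189.2),.115);print(f,a,np.linalg.norm(f-a));d=a-f;print('block yaw',np.arctan2(d[1],d[0]),(f+a)/2)
print(tri([('side',(305,245)),('top',(363.5,230))]))
"
```

```text
[ 0.47401715 -0.34842266  0.124     ] [ 0.56428134 -0.36492637  0.115     ] 0.09220084665353921
block yaw -0.18084038478756737 [ 0.51914925 -0.35667452  0.1195    ]
(array([ 0.46950015, -0.26260978,  0.18019673]), np.float64(0.07376981828593898))
```

Call:
servo_tool(commands=[[[0.3,-1,0],0,0],[[0.3,-1,0],0,0],[[0.3,-1,0],0,0],[[0.3,-1,0],0,0],[[0.3,-1,0],0,0],[[0.3,-1,0],0,0],[[0.3,-1,0],0,0],[[0.3,-1,0],0,0],[[0.3,-1,0],0,0],[[0.3,-1,0],0,0],[[0.3,-1,0],0,0],[[0.3,-1,0],0,0],[[0.3,-1,0],0,0],[[0.3,-1,0],0,0],[[0.3,-1,0],0,0],[[0.3,-1,0],0,0],[[0.3,-1,0],0,0],[[0.3,-1,0],0,0],[[0.3,-1,0],0,0],[[0.3,-1,0],0,0]])

```text
time: 10.03
tool_pos: [0.5112, -0.3182, 0.297]
orientation: [[-0.996, -0.091, -0.002], [-0.091, 0.996, 0.001], [0.002, 0.001, -1.0]]
contact_force: [-0.3, 0.2, 1.5]
finger_gap: 0.0427
grip_force: 0.0
```

Call:
servo_tool(commands=[[[0,0,0],0.7,0],[[0,0,0],0.9,0],[[0,0,0],0.9,0],[[0,0,0],0.9,0],[[-0.14,-0.36,0.3],0,0],[[-0.14,-0.36,0.5],0,0],[[-0.14,-0.36,0.6],0,0],[[-0.14,-0.38,0.5],0,0],[[0,0,0],0,0],[[0,0,0],0,0]])

```text
time: 10.87
tool_pos: [0.5185, -0.3563, 0.2486]
orientation: [[-0.984, 0.181, -0.003], [0.181, 0.984, 0.002], [0.003, 0.001, -1.0]]
contact_force: [-0.3, -0.0, 0.4]
finger_gap: 0.043
grip_force: 0.0
```

```bash
python3 -c "
from h import *
go([.5185,-.3565,.103],-.18)
S=bot.grab_frame('side');T=bot.grab_frame('top')
c=lambda I,x,y:cv2.resize(I[y:y+100,x:x+80],None,fx=5,fy=5,interpolation=2)
cv2.imwrite('pics/s5.png',np.hstack([c(S,310,220),c(T,350,170)]))"
```

```text
t 10.87 tcp [ 0.5185 -0.3563  0.2486] yaw -0.182 shift [-0.02 -0.02  5.82] turn -0.02210757506737812 F [-0.3 -0.   0.4] gap 0.043 0.0
```

Call:
servo_tool(commands=[[[0,0,0.6],0,0],[[0,0,0.6],0,0],[[0,0,0.6],0,0],[[0,0,0.6],0,0],[[0,0,0.6],0,0],[[0,0,0.6],0,0],[[0,0,0.6],0,0],[[0,0,0.6],0,0],[[0,0,0.6],0,0],[[0,0,0.42],0,0],[[0,0,0],0,0],[[0,0,0],0,-0.4],[[0,0,0],0,-0.6],[[0,0,0],0,-1],[[0,0,0],0,-1],[[0,0,0],0,-1],[[0,0,0],0,-1],[[0,0,0],0,-1],[[0,0,0],0,-1]])

```text
time: 12.55
tool_pos: [0.5203, -0.3558, 0.106]
orientation: [[-0.984, 0.18, 0.002], [0.18, 0.984, -0.001], [-0.002, -0.001, -1.0]]
contact_force: [-0.5, 1.0, 6.1]
finger_gap: 0.0178
grip_force: 58.5
```

Call:
servo_tool(commands=[[[0,0,-0.3],0,-1],[[0,0,-0.5],0,-1],[[0,0,-0.6],0,-1],[[0,0,-0.6],0,-1],[[0,0,-0.6],0,-1],[[0,0,-0.6],0,-1],[[0,0,-0.6],0,-1],[[0,0,-0.6],0,-1],[[0,0,-0.6],0,-1],[[0,0,-0.6],0,-1],[[0,0,-0.6],0,-1],[[0,0,-0.6],0,-1],[[0,0,-0.6],0,-1],[[0,0,-0.6],0,-1],[[0,0,-0.3],0,-1],[[0,0,0],0,-1]])

```text
time: 13.88
tool_pos: [0.5203, -0.3558, 0.315]
orientation: [[-0.984, 0.18, 0.004], [0.18, 0.984, -0.002], [-0.004, -0.001, -1.0]]
contact_force: [0.4, -0.7, -0.5]
finger_gap: 0.0177
grip_force: 58.5
```

```bash
python3 -c "
from h import *
go([.476,-.108,.17],-.18)"
```

```text
t 13.88 tcp [ 0.5203 -0.3558  0.315 ] yaw -0.181 shift [3.55 9.44 5.77] turn -0.010849675993600955 F [ 0.4 -0.7 -0.5] gap 0.0177 58.5
```

Call:
servo_tool(commands=[[[0.293,0.787,0],0,-1],[[0.293,0.787,0],0,-1],[[0.293,0.787,0],0,-1],[[0.293,0.787,0],0,-1],[[0.293,0.787,0],0,-1],[[0.293,0.787,0],0,-1],[[0.293,0.787,0],0,-1],[[0.293,0.787,0],0,-1],[[0.293,0.787,0],0,-1],[[0.293,0.787,0],0,-1],[[0.293,0.787,0],0,-1],[[0.293,0.787,0],0,-1],[[0,0,0.7],0,-1],[[0,0,0.9],0,-1],[[0,0,0.9],0,-1],[[0,0,0.9],0,-1],[[0,0,0.9],0,-1],[[0,0,0.9],0,-1],[[0,0,0.9],0,-1],[[0,0,0],0,-1]])

```text
time: 15.55
tool_pos: [0.4725, -0.107, 0.1565]
orientation: [[-0.984, 0.179, -0.008], [0.179, 0.984, 0.001], [0.008, -0.0, -1.0]]
contact_force: [-0.6, 0.5, 0.3]
finger_gap: 0.0176
grip_force: 58.6
```

```bash
python3 -c "
from h import *
go([.477,-.108,.162],-.18)
S=bot.grab_frame('side')
cv2.imwrite('pics/s6.png',cv2.resize(S[190:265,220:320],None,fx=8,fy=8,interpolation=2))
p=bot.sense()['tool_pos'];R=np.array(bot.sense()['orientation'])
tip=p+R@[0,0,.101];print(tip,(proj('side',tip)-[220,190])*8+3.5)
for P in([.477,-.108,.046],[.476,-.108,.046],[.477,-.107,.046]):print((proj('side',P)-[220,190])*8+3.5)
"
```

```text
t 15.55 tcp [ 0.4725 -0.107   0.1565] yaw -0.18 shift [-0.18 -0.01 -0.22] turn -0.0016012097305024425 F [-0.6  0.5  0.3] gap 0.0176 58.6
[ 0.4729618  -0.10707382  0.05723331] [296.68429733 392.52724149]
[308.42698296 410.66172196]
[306.03683857 412.28985828]
[306.33681422 408.80661014]
```

View pics/s6.png

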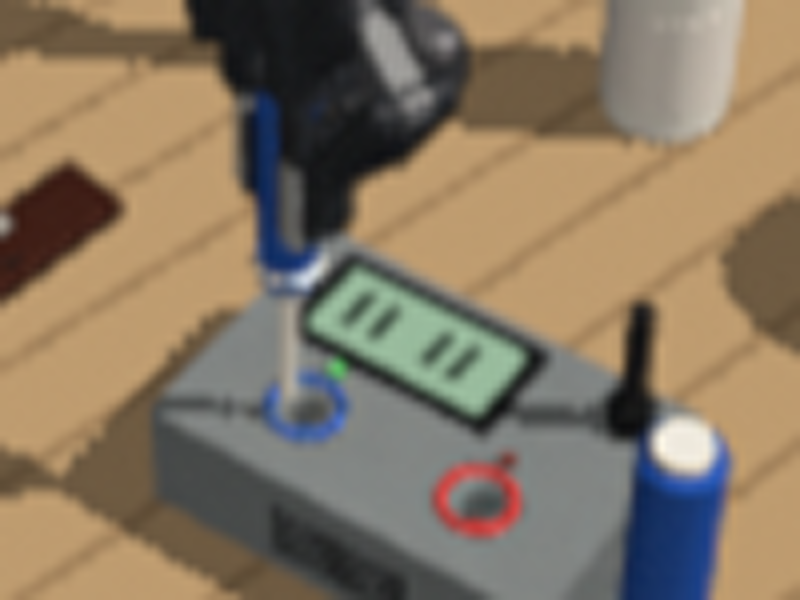

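The rod tip is at crop (291,395), just up-left of the blue ring's centre at (306,406). The red ring is well away at (478,500). I let the arm settle, then correct.

Call:
servo_tool(commands=[[[0,0,0],0,-1],[[0,0,0],0,-1],[[0,0,0],0,-1]])

```text
time: 15.85
tool_pos: [0.4763, -0.1076, 0.1612]
orientation: [[-0.984, 0.18, 0.002], [0.18, 0.984, -0.0], [-0.002, 0.0, -1.0]]
contact_force: [0.4, 0.7, -0.8]
finger_gap: 0.0176
grip_force: 58.6
```

```bash
python3 -c "
from h import *
go([.478,-.107,.157],-.18);print(np.round(bot.sense()['orientation'],4).tolist())"
```

```text
t 15.85 tcp [ 0.4763 -0.1076  0.1612] yaw -0.181 shift [-0.06  0.04  0.17] turn -0.012474672068217563 F [ 0.4  0.7 -0.8] gap 0.0176 58.6
[[-0.9837, 0.18, 0.0024], [0.18, 0.9837, -0.0002], [-0.0024, 0.0002, -1.0]]
```

Call:
servo_tool(commands=[[[-0.06,0.03,0.16],0,-1],[[0,0,0.16],0,-1],[[0,0,0],0,-1],[[0,0,0],0,-1],[[0,0,0],0,-1],[[0,0,0],0,-1]])

```text
time: 16.35
tool_pos: [0.4771, -0.107, 0.152]
orientation: [[-0.984, 0.18, 0.0], [0.18, 0.984, 0.0], [0.0, 0.0, -1.0]]
contact_force: [-0.2, 0.2, -0.3]
finger_gap: 0.0173
grip_force: 58.6
```

```bash
python3 -c "
from h import *
go([.478,-.107,.157],-.18)
p=bot.sense()['tool_pos'];R=np.array(bot.sense()['orientation'])
S=bot.grab_frame('side')
cv2.imwrite('pics/s7.png',cv2.resize(S[215:257,240:296],None,fx=14,fy=14,interpolation=2))
tip=p+R@[0,0,.101];print(tip,(proj('side',tip)-[240,215])*14+6.5)
for P in([.477,-.108,.046],[.478,-.108,.046],[.477,-.107,.046],tip-[0,0,tip[2]-.046]):print((proj('side',P)-[240,215])*14+6.5)
"
```

```text
t 16.35 tcp [ 0.4771 -0.107   0.152 ] yaw -0.181 shift [-0.03  0.01 -0.2 ] turn -0.010246323076655225 F [-0.2  0.2 -0.3] gap 0.0173 58.6
[ 0.47712123 -0.10698991  0.05101158] [256.88672315 347.5315672 ]
[260.12222019 369.03301343]
[264.30085089 366.18656264]
[256.46442488 365.78656775]
[256.93427338 365.40900837]
```

View pics/s7.png

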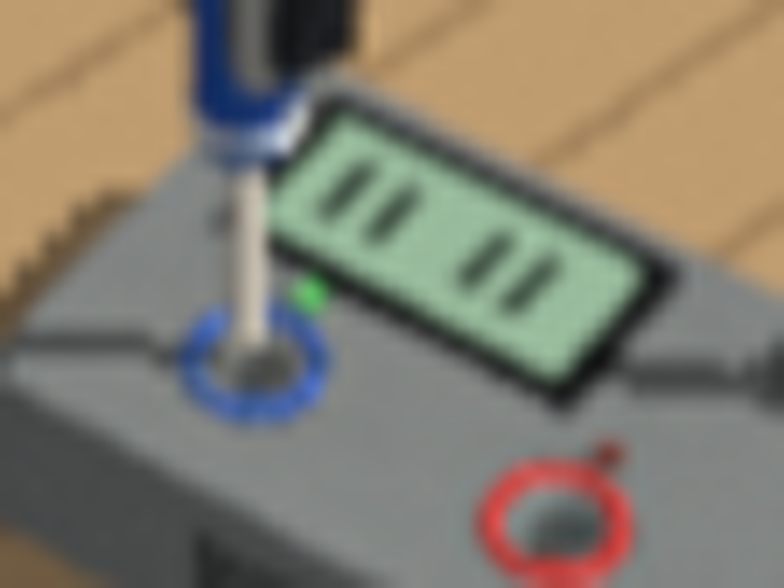

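The tip at (254,344) sits straight above the blue ring's centre at (256,362), and the reckoned offset is about 0.5 mm. I insert.

Call:
servo_tool(commands=[[[0,0,0.17],0,-1],[[0,0,0.17],0,-1],[[0,0,0.17],0,-1],[[0,0,0.13],0,-1],[[0,0,0],0,-1],[[0,0,0],0,-1],[[0,0,0],0,-1]])

```text
time: 16.98
tool_pos: [0.4772, -0.107, 0.1359]
orientation: [[-0.984, 0.18, -0.0], [0.18, 0.984, 0.0], [0.0, 0.0, -1.0]]
contact_force: [-0.6, 0.7, -0.3]
finger_gap: 0.0178
grip_force: 58.6
```

Call:
servo_tool(commands=[[[0,0,0.08],0,-1],[[0,0,0.08],0,-1],[[0,0,0.04],0,-1],[[0,0,0],0,-1],[[0,0,0],0,-1]])

```text
time: 17.4
tool_pos: [0.4774, -0.107, 0.1311]
orientation: [[-0.984, 0.18, 0.001], [0.18, 0.984, -0.0], [-0.001, 0.0, -1.0]]
contact_force: [0.4, -0.0, 1.3]
finger_gap: 0.0177
grip_force: 58.6
```

Call:
servo_tool(commands=[[[0,0,0.08],0,-1],[[0,0,0.04],0,-1],[[0,0,0],0,-1],[[0,0,0],0,-1],[[0,0,0],0,-1]])

```text
time: 17.82
tool_pos: [0.4774, -0.107, 0.1281]
orientation: [[-0.984, 0.18, 0.0], [0.18, 0.984, 0.0], [-0.0, 0.0, -1.0]]
contact_force: [-0.1, 0.3, 2.6]
finger_gap: 0.0173
grip_force: 58.8
```

Call:
servo_tool(commands=[[[0,0,0.08],0,-1],[[0,0,0],0,-1],[[0,0,0],0,-1],[[0,0,0],0,-1]])

```text
time: 18.15
tool_pos: [0.4777, -0.107, 0.1273]
orientation: [[-0.984, 0.18, 0.002], [0.18, 0.984, -0.001], [-0.002, -0.0, -1.0]]
contact_force: [-1.4, -0.4, 17.2]
finger_gap: 0.0177
grip_force: 61.0
```

Call:
servo_tool(commands=[[[0,0,0.04],0,-1],[[0,0,0],0,-1],[[0,0,0],0,-1],[[0,0,0],0,-1]])

```text
time: 18.48
tool_pos: [0.4779, -0.1071, 0.127]
orientation: [[-0.984, 0.18, 0.003], [0.18, 0.984, -0.001], [-0.003, -0.0, -1.0]]
contact_force: [-2.1, 0.8, 25.4]
finger_gap: 0.0176
grip_force: 61.5
```

The hard stop came at tip height ≈ 0.026 m, against 0.027 m expected for fully down, with 25 N. I check numerically that the sensor hasn't moved, then hand in.

```bash
python3 -c "
from h import *
S=bot.grab_frame('side');c=cv2.resize(S[70:170,180:260],None,fx=5,fy=5,interpolation=2);r=cv2.imread('pics/s4.png')[:,:400]
print('sensor diff',cv2.absdiff(c,r)[150:480,170:300].mean());s=bot.sense();print(s['contact_force'],s['tool_pos'],s['grip_force'])
print(bot.sign_off())"
```

```text
sensor diff 24.03002331002331
[-1.84038369  0.4994441  25.58055932] [ 0.47794365 -0.10706383  0.12700091] 61.47515416145325
the job is handed in; nothing more can be done
None
```

I hung the sensor on the yellow mark and let it go, and I handed in with the pin holding the pair button at its hard stop (about 25 N, 18.5 s). However, my last check comparing the sensor's picture with the earlier one differed by a mean of 24 grey levels. The arm or its shadow now crossing that view may explain it. I signed off in the same script without looking into it, so the sensor's final position is not confirmed beyond the picture taken right after release.

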